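Charge the stone carver's brush at the plunger can

TASK

Take the brush off its wooden rest and dip its bristle end into the steel plunger can, gently pressing the sprung plate inside fully down to its stop with the bristles, and lift it out so that the plate springs back up. Then lay the brush back in both notches of its rest, bristles pointing the same way as before, without dropping it. Only the bristle end of the brush may press the plate, and leave everything else on the bench where it is.

Things in the scene. Friction and masses are not known exactly. Their poses are not given: they have to be found in the camera images.
- brush: Loose brush, 225 mm long, 70 g. Origin on its underside at the grip point, 8 mm below its axis; x points to the bristles. Bare wooden handle, 16 x 16 mm, x = -115 to +30 mm; round steel ferrule, 16 mm across, +30 to +65; stiff grey bristle cone (rigid) to a blunt 10 mm end at +110. Starts lying in the rest, z up.
- brush_grip (a point): Grip point on the brush's axis, on the wooden handle midway between the rest's posts; 110 mm behind the bristle end. Axes as brush.
- brush_tip (a point): Bristle end of the brush, on its axis.
- rest: Wooden rest fixed to the bench: plank 130 x 66 x 14 mm, two posts 14 mm thick, 54 mm wide, at x = -48 and +48 mm (82 mm free between them). Each has a notch, flat floor 58 mm above the bench and 21 mm wide, slanted cheeks opening to 42 mm at their top, 82 mm up. Origin under its centre; x along the brush, to the bristles.
- rest_seat (a point): Where brush_grip lies when the brush is in the rest: 66 mm above the bench over the rest's centre. x points along the notches towards where the bristles belong.
- can: Plunger can fixed to the bench: round, steel with dark bands, 88 mm across, 100 mm high, open mouth 82 mm inside. In the mouth a round aluminium plate, 77 mm across, with many small holes, on a spring. It rests 10 to 21 mm below the rim: this varies and must be found by touch. Origin under the can's centre, on the bench.
- can_rim (a point): Centre of the can's mouth at rim height, 100 mm above the bench; z up.
- plate (a joint): How far the sprung plate is pushed down from its rest height: 0 = up, 0.008 m = at its stop. Takes about 2 N to start and 5 N to reach the stop.
- tin: Bystander: plain open steel tin of nearly the can's size (tapered, 84 mm across the rim, 100 mm high), empty, with no plate and no bands. Origin under its centre.
- chisel_a: Bystander: steel chisel lying on the bench, 190 mm long, 12 mm thick; origin under its middle, x along it.
- chisel_b: Bystander: steel chisel lying on the bench, 180 mm long, with a blade 24 mm wide.
- chisel_c: Bystander: steel chisel lying on the bench, 200 mm long, with a blade 18 mm wide.
- mallet: Bystander: round dark wooden mallet standing on its head, 90 mm across, 190 mm high; origin under its centre.
- jar: Bystander: closed amber jar, 60 mm across, 75 mm high.
- offcut: Bystander: white marble offcut 90 x 60 x 45 mm.
Not all that is in view belongs to the job. There is more than one size of the brush; the job needs the middle-sized. What is shaped like the rest but pink or yellow is not meant.

How it is judged (in metres and radians):
On the way, in this order (a step that is already met when the one before it is completed fails the run):
1. The bristle end is in the can and holds the sprung plate down at its stop (within 1.2 mm) (value of joint plate above 0.0068 m and contact force between brush and can above 1 N and horizontal distance between brush_tip and can_rim below 0.041 m and z of brush_tip in the frame of can_rim below -0.004 m), for 0.1 s.
2. The brush is lifted out, its bristle end at least 10 mm above the rim, and the plate has sprung back up (value of joint plate below 0.0015 m and z of brush_tip in the frame of can_rim above 0.01 m), for 0.1 s.
3. The brush is laid in the notches of its rest while still held by the fingers (x of brush_grip in the frame of rest_seat between -0.025 and 0.025 m and y of brush_grip in the frame of rest_seat between -0.012 and 0.012 m and z of brush_grip in the frame of rest_seat between -0.008 and 0.008 m and x of brush_tip in the frame of rest_seat above 0.07 m and z of brush_tip in the frame of rest_seat between -0.016 and 0.016 m and contact force between the fingers and brush above 0.5 N and contact force between brush and rest above 0.05 N), for 0.05 s.
At the end, for the whole second after the job is handed in: The brush lies at rest and released in both notches of its rest: grip point within 25 mm along and 12 mm across the rest's seat and within 8 mm of its height, level (bristle end within 16 mm of the seat's height), bristles pointing along the rest's +x; the plate is up (under 1.5 mm) (x of brush_grip in the frame of rest_seat between -0.025 and 0.025 m and y of brush_grip in the frame of rest_seat between -0.012 and 0.012 m and z of brush_grip in the frame of rest_seat between -0.008 and 0.008 m and x of brush_tip in the frame of rest_seat above 0.07 m and z of brush_tip in the frame of rest_seat between -0.016 and 0.016 m and linear speed of brush below 0.02 m/s and contact force between the fingers and brush below 0.1 N and value of joint plate below 0.0015 m); the robot touches nothing.
It fails at once if The brush is pressed on the can or its plate with more than 25 N (contact force between brush and can above 25 N).
It fails at once if The robot itself touches the can or its plate with more than 2 N (contact force between any of the fingers, the arm and can above 2 N).
It fails at once if The plate is pressed down by something other than the bristle end of the brush (value of joint plate above 0.004 m and not (horizontal distance between brush_tip and can_rim below 0.041 m and z of brush_tip in the frame of can_rim below -0.004 m)).
It fails at once if A bystander (tin, chisel, mallet, jar or offcut) is moved by more than 20 mm (distance of any of tin, chisel_a, chisel_b, chisel_c, mallet, jar, offcut from where it was at the start of the episode above 0.02 m).
It also fails if it takes over 51 s, if anything falls off the work surface, if the arm or the gripper's body presses on something with over 40 N, if the wrist force passes 120 N, or if a joint passes its speed limit or range.

ROBOT

A 7-joint arm with a two-finger parallel gripper is mounted at the origin on the work surface. World frame = base frame: x ahead of the robot, y to its left, z up, the work surface at z = 0. Lengths are in m, angles in degrees, forces in N, time in s.
With the tool pointing down it reaches from about 0.425 to 0.875 m from the base axis. Payload 9.9 kg.
Tool frame: the origin (TCP) lies at the very end of the fingers, on their centre line; the grasp point (between the pads) lies 19 mm behind it (robot.grip_depth is the distance from the TCP to the grasp point, in m); x points along the fingers, y is the direction in which the jaws open and shut, and the axes are right-handed (so a half turn about x gives the same grasp; the last joint's range is limited). The gripper opens to 85 mm and grips with 20 to 120 N. Pads are 22 mm wide; open, the fingers measure 114 mm over their backs; the gripper's body (76 mm by 85 mm) begins 54 mm behind the grasp point. The pads swing forward as they close: fully open they stand 13 mm farther back than shut.
Start: joints at [-72.869, 32.985, 1.427, 82.34, -0.859, 64.687, -3.237], TCP at [0.252, 0.626, 0.205] pointing down, gripper open.
Joint ranges: [-157.87, 157.87], [-19.46, 123.44], [-87.15, 90], [11.01, 140.99], [-62.26, 242.26], [9.8, 113.94], [-161.44, 161.44]. Speed limits (degrees/s): [127.2, 127.2, 172.46, 172.46, 180, 180, 180].

INTERFACE

Orientations are given as [roll, pitch, yaw] about the fixed x, y, z axes, in that order (R = Rz(yaw) Ry(pitch) Rx(roll)).
In Python, from cell import robot gives the robot as it stands.
- The arm moves only by the shell command python3 -m handwheel 'ROWS' [FORCE]. ROWS is JSON, a list of rows, each a list of 3 entries, a list of its own where there are three numbers: the shift along the tool's x, y, z in mm, then the turn, a rotation vector about the tool's x, y, z in degrees, then the finger opening in mm, from 0 to 85.4. In form: [[[dx, dy, dz], [rx, ry, rz], fingers], ...]. A call has 1 to 8 rows; each row is the pose to reach, as a shift and turn from the pose measured when the call began, along the tool's axes at that moment; what a row does not reach only later rows make up. A row lasts 1/12 s, in which the tool goes at most 41.7 mm and 7.16 degrees, less where a joint would pass 70% of its speed; a pose out of reach is approached as far as the arm can. A call with a gripper value outside its range is refused whole. The fingers move at their own pace and stop on an object; FORCE is the grip in N (left out, the last holds). Time passes only in rows, so rows that repeat a pose let the fingers close. It gives the time, the measured TCP pose, the force and the opening at its end, in the units of the state.
- robot.read_state(): the state, without advancing time (a new reading comes with each control period).
- robot.capture(name): name is "scene" or "top"; returns a dict with "image" (384x512x3 uint8, red, green, blue), "range_z" (384x512 float32, m along the optical axis (not along the pixel's ray), 0 where there is no reading), "camera_matrix" (3x3 intrinsics, pixels), "xyz" and "orientation" of the camera in the world. Camera axes: x right, y up, looking along -z (the intrinsics and any distortion apply to the point x, -y, -z); pixel columns grow to the right and rows downward; lengths in m; the calibration is good to about 2 mm. A picture is of the moment at which its call begins.
- robot.close_job(): hands the job in, once; it reports no verdict.
Trained networks look in a picture, given as the dict that the camera call returned (one of the last four; its "shot" number tells which), for a name from the list of things; names that differ only in an ending like _2 or _b are one class to them, and where a whole thing is asked for, a point or a joint stands for the part that bears it (a point fixed in the world has none). Each returns a list of dicts, best first, with "score" (0 to 1); they miss things now and then, are a little off and sometimes report something else, mostly with a low value. They report only what shows in the picture. A call takes as long as a camera call. They do not tell look-alikes from the thing itself.
- robot.silhouettes(picture, name): "pixels" (384x512 bool, what is visible of it) and "bbox" ([left, top, right, bottom] in pixels, round what is visible of it).
The state is a dict: "t": time; "qpos": joint angles; "dq": joint speeds; "tau": joint torques, N m; "eef_pos": TCP position; "tcp_rot": TCP orientation; "ft_force": force on the tool from outside, world axes, zero at the start; "torque": the same for the moment, N m; "width": finger opening in m.
Only numpy, scipy, OpenCV 4.12 (cv2) and the standard library are available. Lean on these libraries where they do the work, as an engineer would, in place of code of your own. Each camera call takes 0.05 s, during which the arm holds its last target. There are 200 camera calls.

## Working session

There is one attempt and no reset: what is moved stays moved. The work goes in short steps, Python scripts to look and compute and a shell command to move; the robot and the scene stay as the last step left them, time stands still between calls to the robot, and variables do not carry over. Pictures are saved under pics/ and viewed, about 8 in all and at most 12, crops included, and the job is handed in when it is done.

```bash
ls; mkdir -p pics; cat > h.py <<'E'
import numpy as np, cv2
from scipy.spatial.transform import Rotation as R
from cell import robot
def Rm(o): return R.from_euler('xyz',o,degrees=True).as_matrix()
def cloud(p):
    K=p["camera_matrix"];z=p["range_z"];v,u=np.mgrid[0:384,0:512]
    c=np.stack([(u-K[0][2])/K[0][0]*z,-(v-K[1][2])/K[1][1]*z,-z],-1)
    return c@Rm(p["orientation"]).T+np.array(p["xyz"])
def save(img,n): cv2.imwrite(n,img[:,:,::-1])
E
python3 - <<'E'
from h import *
s=robot.read_state();print(s)
ims=[]
for c in ("scene","top"):
    p=robot.capture(c);print(c,{k:p[k] for k in p if k not in("image","range_z")})
    X=cloud(p)
    np.savez(f"{c}.npz",im=p["image"],X=X)
    save(cv2.resize(p["image"],(800,600)),f"pics/{c}0.png")
    for n in("brush","rest","can","tin","mallet","jar","offcut","chisel_a"):
        for d in robot.silhouettes(p,n):
            q=X[d["pixels"]&(p["range_z"]>0)]
            print(n,round(d["score"],2),[int(b) for b in d["bbox"]],np.median(q,0).round(3),np.percentile(q[:,2],98).round(3)) if len(q) else 0
E
```

```text
pics
{'t': 0.0, 'qpos': array([-72.869598  ,  33.03214437,   1.42249307,  82.38727237,
        -0.85981548,  64.68548596,  -3.23671993]), 'dq': array([ 0.01851055,  0.06480531,  0.04247222, -0.00393281, -0.00318273,
       -0.15705153, -0.10040992]), 'tau': array([ 1.71024914e-05, -7.65749717e+01,  2.25086935e+00, -2.85956722e+01,
        1.54260948e-02,  1.29496012e-02,  1.46115593e-05]), 'eef_pos': array([0.25191348, 0.62569284, 0.20424319]), 'tcp_rot': array([ -87.54115301,   89.90565109, -109.4698625 ]), 'ft_force': array([-0.03500817, -0.46532024,  0.66842951]), 'torque': array([ 0.02494492,  0.02922564, -0.01116034]), 'width': 0.08551101319897779}
scene {'camera_matrix': array([[362.60076705,   0.        , 250.74404677],
       [  0.        , 362.60076705, 189.8947839 ],
       [  0.        ,   0.        ,   1.        ]]), 'xyz': array([ 1.16532595, -0.79564139,  1.00283371]), 'orientation': array([ 4.64018142e+01, -1.92858396e-02,  4.33929539e+01]), 'shot': 1}
brush 0.77 [159, 174, 175, 232] [ 0.289 -0.31   0.02 ] 0.025
brush 0.72 [202, 205, 257, 229] [ 0.529 -0.231  0.073] 0.
[... 1565 characters left out ...]
.57 [379, 210, 424, 259] [ 0.381 -0.543  0.016] 0.084
can 0.57 [105, 176, 146, 212] [0.515 0.264 0.086] 0.102
can 0.28 [80, 99, 125, 135] [0.736 0.334 0.088] 0.189
tin 0.97 [174, 175, 211, 203] [0.525 0.076 0.027] 0.102
mallet 0.61 [80, 99, 122, 135] [0.737 0.334 0.087] 0.189
jar 0.73 [166, 125, 191, 148] [0.683 0.116 0.073] 0.079
jar 0.44 [104, 175, 145, 214] [0.515 0.264 0.086] 0.102
offcut 0.96 [138, 233, 164, 267] [0.349 0.198 0.045] 0.05
chisel_a 0.72 [233, 174, 239, 242] [ 0.472 -0.053  0.011] 0.017
chisel_a 0.64 [218, 97, 230, 158] [ 0.714 -0.013  0.011] 0.018
chisel_a 0.61 [225, 116, 236, 169] [ 0.641 -0.035  0.01 ] 0.017
chisel_a 0.6 [276, 166, 306, 212] [ 0.528 -0.218  0.016] 0.084
```

View pics/top0.png

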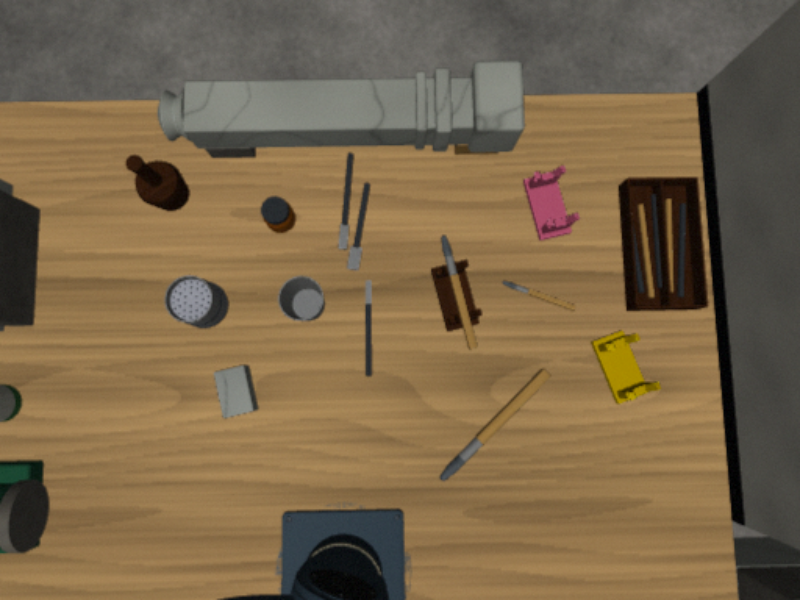

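```bash
python3 - <<'E'
from h import *
import numpy as np
t=np.load("top.npz");im=t["im"]
c=cv2.resize(im[130:235,255:335],(456,600),interpolation=cv2.INTER_CUBIC)
save(c,"pics/crop1.png")
X=t["X"]
V,U=np.mgrid[0:384,0:512]
# brush points: high z near the rest
m=(abs(X[...,0]-.52)<.17)&(abs(X[...,1]+.225)<.06)&(X[...,2]>.055)
q=X[m];print(len(q))
# along axis profile
for x0 in np.arange(.38,.68,.01):
    s=q[abs(q[:,0]-x0)<.005]
    if len(s): print(x0.round(3),len(s),s[:,1].min().round(4),s[:,1].max().round(4),np.median(s[:,1]).round(4),np.median(s[:,2]).round(4),s[:,2].max().round(4))
def circ(name,lo,hi,c0,r):
    m=(np.hypot(X[...,0]-c0[0],X[...,1]-c0[1])<r)&(X[...,2]>lo)&(X[...,2]<hi)
    c,rad=cv2.minEnclosingCircle(X[m][:,:2].astype(np.float32)); print(name,m.sum(),c,rad,np.percentile(X[m][:,2],[5,50,95]).round(4))
circ("can",.095,.106,(.515,.264),.08)
circ("can plate",.06,.093,(.515,.264),.035)
circ("tin",.095,.106,(.525,.07),.08)
E
```

```text
565
0.42 11 -0.2583 -0.2431 -0.2489 0.0734 0.0761
0.43 25 -0.2581 -0.2404 -0.2485 0.0745 0.0775
0.44 18 -0.2525 -0.2378 -0.2447 0.074 0.08
0.45 20 -0.2522 -0.2356 -0.244 0.0748 0.0782
0.46 22 -0.2496 -0.2325 -0.2409 0.0744 0.0774
0.47 33 -0.2474 -0.2086 -0.2308 0.0749 0.0866
0.48 63 -0.2677 -0.2083 -0.2388 0.0755 0.0873
0.49 38 -0.2647 -0.2254 -0.2421 0.0746 0.0853
0.5 19 -0.2393 -0.2248 -0.2331 0.0747 0.0789
0.51 23 -0.2368 -0.2222 -0.2282 0.0745 0.0784
0.52 18 -0.2346 -0.2195 -0.2266 0.0739 0.0781
0.53 17 -0.2346 -0.2177 -0.2251 0.0741 0.0788
0.54 24 -0.2319 -0.2144 -0.223 0.0745 0.0804
0.55 18 -0.2291 -0.2121 -0.2202 0.0735 0.079
0.56 31 -0.2268 -0.1875 -0.2146 0.0752 0.0837
0.57 56 -0.2446 -0.1847 -0.2121 0.0734 0.0876
0.58 47 -0.2444 -0.2013 -0.228 0.0742 0.0875
0.59 17 -0.2192 -0.204 -0.2099 0.0724 0.0766
0.6 21 -0.2162 -0.2014 -0.2097 0.0738 0.0765
0.61 18 -0.2136 -0.199 -0.2057 0.073 0.0777
0.62 14 -0.2106 -0.1986 -0.2033 0.0728 0.0791
0.63 10 -0.2079 -0.1988 -0.2021 0.0718 0.0751
0.64 2 -0.2023 -0.1995 -0.2009 0.0703 0.0714
can 124 (0.5180395245552063, 0.2728895843029022) 0.0448322519659996 [0.0961 0.0998 0.1033]
can plate 432 (0.5149873495101929, 0.2639428377151489) 0.035044774413108826 [0.0798 0.0862 0.0897]
tin 111 (0.5159617066383362, 0.06723113358020782) 0.041918009519577026 [0.0956 0.0999 0.1035]
```

View pics/crop1.png

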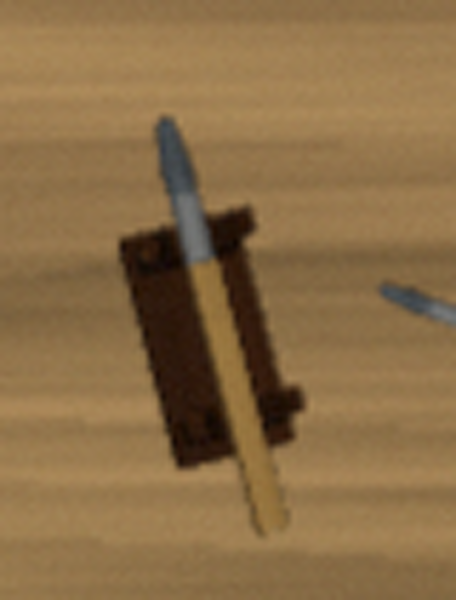

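The job's brush is the middle-sized one, at top-picture pixel (458,290). It lies in the brown rest at (455,295). The small brush (540,295), the large one (495,425), and the pink (550,203) and yellow (622,368) rests are decoys. The crop confirms the brown rest with its brush, bristles up and to the left in the picture (world +x, slightly +y). The can is the one with the perforated plate at (195,302), and the plain tin is at (302,298).

```bash
cat >> h.py <<'E'
def goal(pos,Rg):
    s=robot.read_state();R0=Rm(s["tcp_rot"]);
    d=R0.T@(np.array(pos)-s["eef_pos"])*1000
    rv=R.from_matrix(R0.T@Rg).as_rotvec(degrees=True)
    print("shift",d.round(1),"turn",rv.round(2))
def toolR(az,tilt,sgn=1):
    # brush dir az (deg), pitched down by tilt; tool z=sgn*b
    a,t=np.radians([az,tilt]);h=np.array([np.cos(a),np.sin(a),0]);k=np.array([0,0,1.])
    b=np.cos(t)*h-np.sin(t)*k; x=-np.sin(t)*h-np.cos(t)*k; z=sgn*b; y=np.cross(z,x)
    return np.stack([x,y,z],1)
E
python3 - <<'E'
from h import *
t=np.load("top.npz");X=t["X"]
m=(abs(X[...,0]-.52)<.17)&(abs(X[...,1]+.225)<.06)&(X[...,2]>.055)
q=X[m][:,:2]
d=np.array([1,.223]);d/=np.linalg.norm(d);c=np.array([.527,-.226])
for i in range(5):
    n=np.array([-d[1],d[0]]); s=q[abs((q-c)@n)<.0095]
    vx,vy,x0,y0=cv2.fitLine(s.astype(np.float32),cv2.DIST_HUBER,0,.01,.01).ravel()
    d=np.array([vx,vy])*np.sign(vx);c=np.array([x0,y0])
u=(s-c)@d;print("az",np.degrees(np.arctan2(d[1],d[0])),"len",np.ptp(u),"ends",c+d*u.min(),c+d*u.max(),"grip from mid",c+d*((u.min()+u.max())/2+.0025))
# post wings
n=np.array([-d[1],d[0]]);w=q[(abs((q-c)@n)>.012)&(abs((q-c)@n)<.03)]
uw=(w-c)@d;nn=(w-c)@n
a,b=uw[uw<uw.mean()],uw[uw>uw.mean()]
print("posts",[(np.percentile(k,[2,50,98])).round(4) for k in(a,b)],"centre",c+d*(np.ptp(a)/2+a.min()+np.ptp(b)/2+b.min())/2, nn.min(),nn.max())
s=robot.read_state();print(Rm(s["tcp_rot"]).round(3))
az=np.degrees(np.arctan2(d[1],d[0]))
g=c+d*((u.min()+u.max())/2+.0025)
for sg in(1,-1): goal([g[0],g[1],.16],toolR(az,0,sg))
E
```

```text
az 13.053667 len 0.22320378663315282 ends [ 0.41905788 -0.25030097] [ 0.63649385 -0.19988735] grip from mid [ 0.53021126 -0.2245295 ]
posts [array([-0.0503, -0.0438, -0.0371]), array([0.0453, 0.0512, 0.0587])] centre [ 0.52615013 -0.2254711 ] -0.029964641274339843 0.02965857631536716
[[ 0.     0.374  0.928]
 [-0.     0.928 -0.374]
 [-1.    -0.     0.   ]]
shift [  45.1 -685.2  575.7] turn [-34.99   0.     0.  ]
shift [  45.1 -685.2  575.7] turn [145.01   0.    -0.  ]
```

```bash
python3 -m handwheel '[[[0,-20,35],[0,0,0],85],[[0,-40,70],[0,0,0],85],[[0,-60,105],[0,0,0],85],[[0,-80,140],[0,0,0],85],[[0,-100,175],[0,0,0],85],[[0,-120,210],[0,0,0],85],[[0,-140,245],[0,0,0],85],[[0,-160,280],[0,0,0],85]]' 100
python3 -m handwheel '[[[0,-35,20],[-4,0,0],85],[[0,-70,40],[-8,0,0],85],[[0,-105,60],[-12,0,0],85],[[0,-140,80],[-16,0,0],85],[[0,-175,100],[-20,0,0],85],[[0,-210,120],[-24,0,0],85],[[0,-245,140],[-28,0,0],85],[[0,-280,160],[-32,0,0],85]]'
python3 -c "
from h import *
goal([.5285,-.225,.15],toolR(13.05,0))"
```

```text
t: 1.57
eef_pos: [0.4531, 0.3715, 0.2054]
tcp_rot: [66.5, 90.0, 44.6]
ft_force: [0.9, -0.1, 0.2]
width: 0.0852
t: 2.23
eef_pos: [0.497, 0.0501, 0.2056]
tcp_rot: [14.4, 89.9, 24.6]
ft_force: [0.7, 0.5, 0.5]
width: 0.0849
shift [  55.5 -276.4  -18.2] turn [-2.77  0.07 -0.02]
```

```bash
python3 -m handwheel '[[[0,-40,-3],[-1,0,0],85],[[0,-80,-6],[-2,0,0],85],[[0,-120,-9],[-3,0,0],85],[[0,-160,-11],[-3,0,0],85],[[15,-200,-13],[-3,0,0],85],[[25,-240,-15],[-3,0,0],85],[[40,-276,-18],[-3,0,0],85],[[55,-276,-18],[-3,0,0],85]]'
python3 -m handwheel '[[[0,0,0],[0,0,0],85],[[0,0,0],[0,0,0],85]]'
python3 - <<'E'
from h import *
goal([.5285,-.225,.049],toolR(13.05,0))
p=robot.capture("scene");save(cv2.resize(p["image"][110:300,130:330],(600,570)),"pics/s1.png")
E
```

```text
t: 2.9
eef_pos: [0.5279, -0.2342, 0.1502]
tcp_rot: [-76.5, 89.7, -63.7]
ft_force: [-0.2, -0.2, 0.6]
width: 0.0849
t: 3.07
eef_pos: [0.5271, -0.2356, 0.1498]
tcp_rot: [-93.9, 89.7, -81.2]
ft_force: [0.8, -0.7, 1.0]
width: 0.0852
shift [100.7  10.6   3.7] turn [-0.43 -0.02  0.3 ]
```

View pics/s1.png

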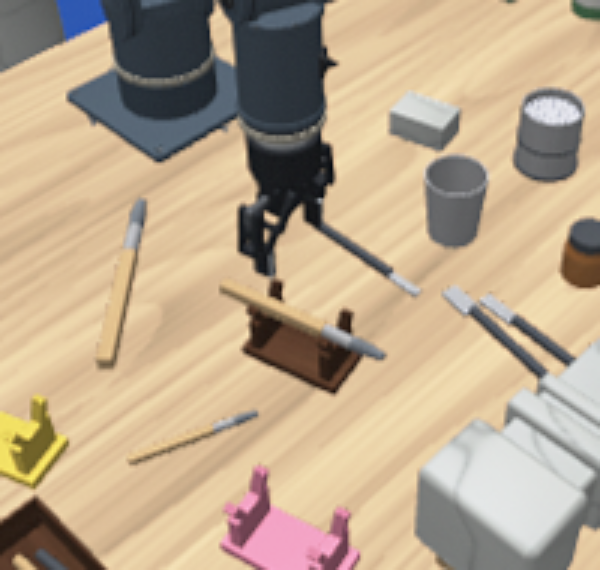

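The open gripper (270,245) is above the brush handle (280,310), with the jaws set across it. Next I correct the 11 mm offset and descend.

```bash
python3 -m handwheel '[[[0,10.6,3.7],[-0.4,0,0.3],85],[[15,10.6,3.7],[-0.4,0,0.3],85],[[35,10.6,3.7],[-0.4,0,0.3],85],[[55,10.6,3.7],[-0.4,0,0.3],85],[[75,10.6,3.7],[-0.4,0,0.3],85],[[90,10.6,3.7],[-0.4,0,0.3],85],[[100.7,10.6,3.7],[-0.4,0,0.3],85],[[100.7,10.6,3.7],[-0.4,0,0.3],85]]'
python3 -m handwheel '[[[0,0,0],[0,0,0],85],[[0,0,0],[0,0,0],85]]'
python3 -c "
from h import *
goal([.5285,-.225,.048],toolR(13.05,0))"
```

```text
t: 3.78
eef_pos: [0.5292, -0.2215, 0.0488]
tcp_rot: [94.4, 89.9, 107.7]
ft_force: [0.2, -0.2, 0.4]
width: 0.0851
t: 3.95
eef_pos: [0.5301, -0.2206, 0.0499]
tcp_rot: [51.6, 89.9, 64.9]
ft_force: [0.8, 0.1, -0.2]
width: 0.085
shift [ 1.9 -3.9 -2.5] turn [ 0.29  0.07 -0.09]
```

```bash
python3 -m handwheel '[[[1.5,-4,-2],[0,0,0],85],[[1.5,-4,-2],[0,0,0],85],[[1.5,-4,-2],[0,0,0],40],[[1.5,-4,-2],[0,0,0],24],[[1.5,-4,-2],[0,0,0],8],[[1.5,-4,-2],[0,0,0],8],[[1.5,-4,-2],[0,0,0],8],[[1.5,-4,-2],[0,0,0],8]]' 110
python3 -m handwheel '[[[0,0,0],[0,0,0],8],[[0,0,0],[0,0,0],8],[[0,0,0],[0,0,0],8],[[0,0,0],[0,0,0],8]]'
```

```text
t: 4.62
eef_pos: [0.529, -0.225, 0.0484]
tcp_rot: [53.3, 89.9, 66.7]
ft_force: [-0.3, -0.5, -0.2]
width: 0.0117
t: 4.95
eef_pos: [0.5291, -0.225, 0.0483]
tcp_rot: [53.7, 89.9, 67.0]
ft_force: [-0.3, -0.2, -0.8]
width: 0.0082
```

```bash
python3 - <<'E'
from h import *
p=robot.capture("scene");a=cv2.resize(p["image"][170:260,180:280],(666,600),interpolation=cv2.INTER_CUBIC);save(a,"pics/s2.png")
s=robot.read_state();print(s["width"],s["eef_pos"],Rm(s["tcp_rot"]).round(3))
E
```

```text
0.007841808343371212 [ 0.52908448 -0.22494477  0.04835607] [[ 0.001 -0.231  0.973]
 [ 0.002  0.973  0.231]
 [-1.     0.002  0.001]]
```

View pics/s2.png

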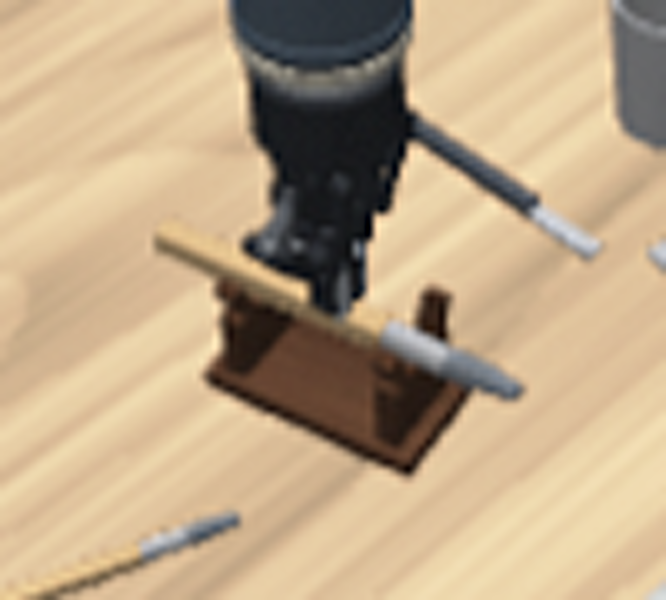

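```bash
python3 -m handwheel '[[[0,0,0],[0,0,0],0],[[0,0,0],[0,0,0],0],[[0,0,0],[0,0,0],0],[[0,0,0],[0,0,0],0]]' 110
python3 - <<'E'
from h import *
p=robot.capture("top");X=cloud(p)
save(cv2.resize(p["image"][130:235,255:335],(456,600),interpolation=cv2.INTER_CUBIC),"pics/t2.png")
d=np.array([np.cos(np.radians(13.05)),np.sin(np.radians(13.05))]);n=np.array([-d[1],d[0]]);c=np.array([.5285,-.225])
q=X[(abs(X[...,0]-.52)<.17)&(abs(X[...,1]+.225)<.07)&(X[...,2]>.05)&(X[...,2]<.12)]
u=(q[:,:2]-c)@d;v=(q[:,:2]-c)@n
for a in np.arange(-.13,.14,.02):
    k=abs(u-a)<.005
    if k.any(): print(a.round(2),k.sum(),np.percentile(v[k],[5,50,95]).round(4),np.percentile(q[k,2],[5,50,95]).round(4))
E
```

```text
t: 5.33
eef_pos: [0.5291, -0.225, 0.0483]
tcp_rot: [52.1, 89.9, 65.4]
ft_force: [-0.1, -1.0, -0.3]
width: -0.0001
0.05 11 [0.0173 0.0241 0.0287] [0.0772 0.0833 0.0853]
0.07 3 [0.0043 0.0049 0.0066] [0.0688 0.0707 0.0709]
0.09 16 [-0.0065  0.0006  0.0059] [0.066  0.0728 0.0774]
0.11 5 [-0.0035 -0.0015  0.0016] [0.0707 0.0726 0.0734]
```

View pics/t2.png

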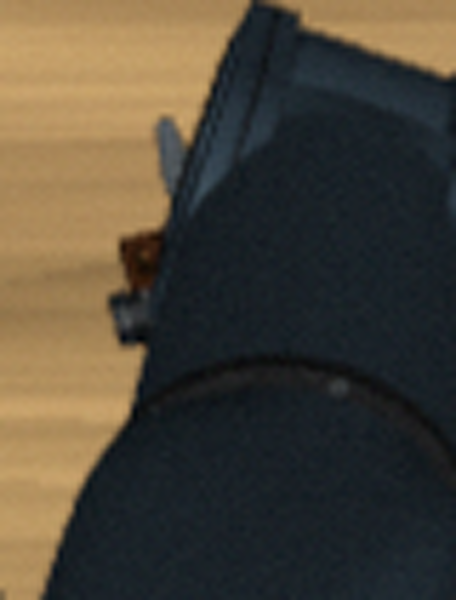

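```bash
python3 - <<'E'
from h import *
p=robot.capture("scene");X=cloud(p);im=p["image"]
d=np.array([np.cos(np.radians(13.05)),np.sin(np.radians(13.05))]);n=np.array([-d[1],d[0]]);c=np.array([.5285,-.225])
u=(X[...,:2]-c)@d;v=(X[...,:2]-c)@n
dark=im.max(-1)<75
for z in np.arange(.03,.2,.01):
    k=(abs(X[...,2]-z)<.005)&(abs(u)<.12)&(abs(v)<.12)&dark
    if k.any(): print("dark",z.round(2),k.sum(),"u",np.percentile(u[k],[0,50,100]).round(3),"v",np.percentile(v[k],[0,50,100]).round(3))
wood=(im[...,0]>120)&(X[...,2]>.055)&(X[...,2]<.1)&(abs(u)<.13)&(abs(v)<.05)
for a in np.arange(-.12,.13,.02):
    k=wood&(abs(u-a)<.01)
    if k.any(): print("brush",a.round(2),k.sum(),np.percentile(v[k],[5,50,95]).round(4),np.percentile(X[...,2][k],[5,50,95]).round(4))
save(cv2.resize(im[185:235,205:265],(720,600),interpolation=cv2.INTER_CUBIC),"pics/s3.png")
E
```

```text
dark 0.03 36 u [-0.053 -0.043  0.053] v [-0.029 -0.013  0.014]
dark 0.04 31 u [-0.053  0.039  0.053] v [-0.029 -0.02   0.006]
dark 0.05 24 u [-0.053  0.04   0.053] v [-0.03  -0.023 -0.001]
dark 0.06 23 u [-0.051  0.049  0.081] v [-0.03  -0.018  0.021]
dark 0.07 23 u [-0.049  0.047  0.074] v [-0.029 -0.018  0.022]
dark 0.08 15 u [-0.052  0.044  0.053] v [-0.034 -0.01   0.021]
dark 0.09 6 u [-0.001  0.006  0.012] v [-0.015 -0.011  0.001]
dark 0.1 9 u [-0.004  0.007  0.013] v [-0.016 -0.013  0.001]
dark 0.11 4 u [0.009 0.011 0.012] v [-0.014 -0.006  0.001]
dark 0.12 12 u [0.006 0.012 0.014] v [-0.024 -0.01   0.021]
dark 0.13 34 u [-0.007  0.012  0.015] v [-0.04  -0.014  0.034]
dark 0.14 34 u [-0.01   0.012  0.018] v [-0.041 -0.011  0.044]
dark 0.15 28 u [0.009 0.013 0.019] v [-0.052 -0.003  0.048]
dark 0.16 45 u [-0.008  0.012  0.019] v [-0.063 -0.019  0.054]
dark 0.17 34 u [-0.007  0.012  0.021] v [-0.064 -0.024  0.055]
dark 0.18 28 u [-0.003  0.012  0.021] v [-0.045 -0.024  0.008]
dark 0.19 22 u [-0.005  0.007  0.013] v [-0.043 -0.038 -0.023]
brush -0.12 4 [-0.0085 -0.0056 -0.0015] [0.0662 0.0695 0.0735]
brush -0.1 23 [-0.0098 -0.0045  0.0038] [0.0645 0.0731 0.0759]
brush -0.08 29 [-0.0093 -0.0061  0.004 ] [0.0622 0.0735 0.0767]
brush -0.06 25 [-0.0275 -0.0071  0.002 ] [0.0659 0.0736 0.0784]
brush -0.04 25 [-0.01   -0.006   0.0002] [0.0659 0.0731 0.0759]
brush -0.02 24 [-0.0105 -0.0074  0.0012] [0.0647 0.0721 0.0766]
brush 0.0 13 [-0.011  -0.0094 -0.0023] [0.0646 0.0694 0.0744]
brush 0.02 29 [-0.0105 -0.0056  0.0041] [0.0665 0.0731 0.0756]
brush 0.04 30 [-0.008  -0.0021  0.0265] [0.0667 0.0721 0.0829]
brush 0.06 22 [-0.0094 -0.004   0.0022] [0.0682 0.0727 0.0765]
brush 0.08 12 [-0.005  -0.0008  0.0031] [0.072  0.0739 0.0759]
brush 0.1 10 [-0.005  -0.0028  0.0013] [0.07   0.0721 0.0769]
```

View pics/s3.png

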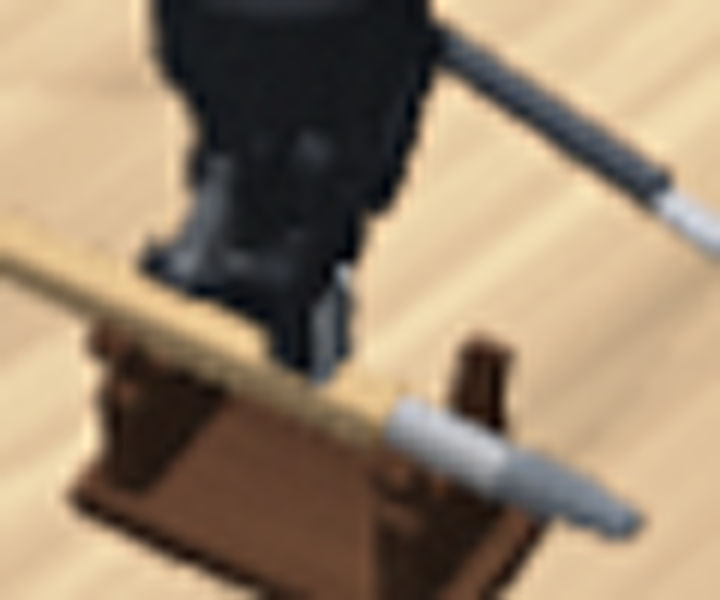

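```bash
python3 -m handwheel '[[[-20,0,0],[0,0,0],0],[[-50,0,0],[0,0,0],0],[[-80,0,0],[0,0,0],0],[[-100,0,0],[0,0,0],0],[[-100,0,0],[0,0,0],0],[[-100,0,0],[0,0,0],0],[[-100,0,0],[0,0,0],0],[[-100,0,0],[0,0,0],0]]'
python3 - <<'E'
from h import *
def rep(X,im,e,tag):
    w=X-e; k=(np.hypot(w[...,0],w[...,1])<.07)&(im.max(-1)<90)&(X[...,2]>.09)
    z=X[...,2][k];print(tag,e.round(3),k.sum(),np.percentile(z,[0,1,3,10]).round(4))
    for a in np.arange(z.min(),z.min()+.12,.01):
        j=k&(abs(X[...,2]-a)<.005)
        if j.any():print(a.round(3),j.sum(),w[j].min(0).round(3),w[j].max(0).round(3))
t=np.load("scene.npz");rep(t["X"],t["im"],np.array([.252,.626,.204]),"start")
p=robot.capture("scene");rep(cloud(p),p["image"],robot.read_state()["eef_pos"],"now")
E
```

```text
t: 6.1
eef_pos: [0.5283, -0.2248, 0.1472]
tcp_rot: [98.6, 89.8, 112.0]
ft_force: [-0.0, -0.4, -0.3]
width: 0.0001
start [0.252 0.626 0.204] 1154 [0.0902 0.101  0.115  0.2667]
0.09 5 [-0.063 -0.034 -0.114] [-0.06   0.016 -0.112]
0.1 14 [-0.063 -0.032 -0.109] [ 0.069  0.029 -0.099]
0.11 16 [-0.062 -0.026 -0.099] [ 0.065  0.03  -0.089]
0.12 19 [-0.063 -0.034 -0.089] [ 0.068  0.039 -0.08 ]
0.13 19 [-0.065 -0.037 -0.078] [-0.053  0.031 -0.069]
0.14 12 [-0.065 -0.031 -0.069] [-0.056  0.027 -0.06 ]
now [ 0.528 -0.225  0.147] 3443 [0.1802 0.2121 0.2389 0.2975]
0.18 6 [ 0.    -0.014  0.033] [0.01  0.004 0.038]
0.19 12 [-0.001 -0.014  0.038] [0.012 0.006 0.047]
0.2 12 [ 0.    -0.015  0.048] [0.012 0.006 0.058]
0.21 6 [ 0.009 -0.014  0.059] [ 0.013 -0.001  0.065]
0.22 21 [-0.005 -0.026  0.07 ] [0.02  0.028 0.078]
0.23 35 [-0.005 -0.033  0.078] [0.021 0.035 0.088]
0.24 44 [-0.003 -0.05   0.089] [0.024 0.05  0.098]
0.25 37 [-0.002 -0.053  0.098] [0.025 0.056 0.108]
0.26 59 [-0.003 -0.064  0.108] [0.027 0.057 0.118]
0.27 41 [ 0.008 -0.061  0.118] [0.025 0.022 0.128]
0.28 43 [ 0.004 -0.043  0.128] [0.022 0.015 0.137]
0.29 25 [ 0.001 -0.04   0.139] [ 0.021 -0.014  0.147]
```

```bash
python3 - <<'E'
from h import *
p=robot.capture("scene");X=cloud(p);e=robot.read_state()["eef_pos"];w=X-e
k=(np.hypot(w[...,0],w[...,1])<.035)&(X[...,2]>.09)
z=w[...,2][k];print(k.sum(),np.sort(z)[:15].round(4))
k2=k&(w[...,2]<.05);print(np.argwhere(k2)[:20].tolist(),p["image"][k2][:20].tolist())
E
```

```text
1072 [0.028  0.029  0.0326 0.0339 0.034  0.0341 0.0345 0.0346 0.035  0.0356
 0.0379 0.0383 0.0386 0.0386 0.0391]
[[190, 232], [191, 225], [191, 231], [191, 232], [192, 225], [192, 226], [192, 227], [192, 229], [192, 230], [192, 231], [192, 232], [193, 225], [193, 226], [193, 227], [193, 228], [193, 229], [193, 230], [193, 231], [193, 232], [194, 226]] [[59, 63, 68], [121, 102, 82], [77, 80, 83], [49, 53, 58], [133, 115, 93], [28, 29, 31], [24, 26, 30], [27, 28, 31], [97, 100, 103], [77, 79, 83], [41, 46, 50], [136, 117, 97], [32, 32, 33], [21, 27, 31], [23, 25, 28], [17, 18, 21], [95, 98, 101], [85, 88, 92], [43, 48, 53], [85, 75, 63]]
```

The depth data shows the closed fingers ending about 30 mm above the reported TCP. That is why they closed above the brush, which has not moved. I'll allow for this offset along the tool axis: open, go down 30 mm deeper and grip again, watching the force.

```bash
python3 -m handwheel '[[[0,0,0],[0,0,0],85],[[0,0,0],[0,0,0],85],[[0,0,0],[0,0,0],85],[[0,0,0],[0,0,0],85],[[0,0,0],[0,0,0],85],[[0,0,0],[0,0,0],85]]' 110
python3 -m handwheel '[[[20,0,0],[0,0,0],85],[[40,0,0],[0,0,0],85],[[60,0,0],[0,0,0],85],[[80,0,0],[0,0,0],85],[[95,0,0],[0,0,0],85],[[105,0,0],[0,0,0],85],[[112,0,0],[0,0,0],85],[[112,0,0],[0,0,0],85]]'
python3 -m handwheel '[[[4,0,0],[0,0,0],85],[[8,0,0],[0,0,0],85],[[12,0,0],[0,0,0],85],[[16,0,0],[0,0,0],85],[[16,0,0],[0,0,0],85]]'
python3 -c "
from h import *
goal([.5285,-.225,.0185],toolR(13.05,0))"
```

```text
t: 6.7
eef_pos: [0.5284, -0.2249, 0.1473]
tcp_rot: [98.7, 89.8, 112.1]
ft_force: [-0.7, 0.1, -0.1]
width: 0.0724
t: 7.37
eef_pos: [0.5278, -0.2244, 0.0342]
tcp_rot: [116.8, 89.8, 130.1]
ft_force: [-0.6, -0.2, -0.7]
width: 0.0852
t: 7.78
eef_pos: [0.5275, -0.2243, 0.0177]
tcp_rot: [120.2, 89.7, 133.5]
ft_force: [-0.1, -0.7, 0.5]
width: 0.0848
shift [-0.8 -1.   0.8] turn [ 0.3  -0.13 -0.22]
```

```bash
python3 -m handwheel '[[[0,-1,1],[0,0,0],40],[[0,-1,1],[0,0,0],24],[[0,-1,1],[0,0,0],12],[[0,-1,1],[0,0,0],8],[[0,-1,1],[0,0,0],8],[[0,-1,1],[0,0,0],8],[[0,-1,1],[0,0,0],8],[[0,-1,1],[0,0,0],8]]' 110
python3 -m handwheel '[[[0,0,0],[0,0,0],8],[[0,0,0],[0,0,0],8],[[0,0,0],[0,0,0],8],[[0,0,0],[0,0,0],8]]'
```

```text
t: 8.45
eef_pos: [0.5288, -0.2251, 0.018]
tcp_rot: [117.7, 89.8, 131.1]
ft_force: [-1.3, 0.7, 6.3]
width: 0.0143
t: 8.78
eef_pos: [0.5288, -0.2251, 0.018]
tcp_rot: [118.0, 89.8, 131.3]
ft_force: [-0.2, 0.5, 3.5]
width: 0.0146
```

Gripped: the opening reads 14.6 mm. Lifting 185 mm.

```bash
python3 -m handwheel '[[[-5,0,0],[0,0,0],8],[[-20,0,0],[0,0,0],8],[[-50,0,0],[0,0,0],8],[[-80,0,0],[0,0,0],8],[[-110,0,0],[0,0,0],8],[[-140,0,0],[0,0,0],8],[[-170,0,0],[0,0,0],8],[[-185,0,0],[0,0,0],8]]'
python3 -m handwheel '[[[0,0,0],[0,0,0],8],[[0,0,0],[0,0,0],8]]'
python3 -m handwheel '[[[0,0,0],[0,5,0],8],[[0,0,0],[0,10,0],8],[[0,0,0],[0,15,0],8],[[0,0,0],[0,20,0],8],[[0,0,0],[0,25,0],8],[[0,0,0],[0,30,0],8],[[0,0,0],[0,30,0],8],[[0,0,0],[0,30,0],8]]'
python3 - <<'E'
from h import *
s=robot.read_state();print(s["qpos"].round(1),s["eef_pos"]);print(Rm(s["tcp_rot"]).round(3))
p=robot.capture("scene");save(cv2.resize(p["image"][110:270,150:350],(800,640)[:1]+(600,)),"pics/s4.png");X=cloud(p)
for d in robot.silhouettes(p,"brush"):
    q=X[d["pixels"]&(p["range_z"]>0)];print(round(d["score"],2),d["bbox"],np.median(q,0).round(3))
    np.save("b%d.npy"%int(100*d["score"]),q)
    if np.median(q[:,2])>.15:
        c=q.mean(0);_,sv,vt=np.linalg.svd(q-c);a=vt[0]*np.sign(vt[0][0]);t=(q-c)@a;print("axis",a.round(3),"ends",c+a*t.min(),c+a*t.max())
E
```

```text
t: 9.45
eef_pos: [0.5303, -0.2261, 0.207]
tcp_rot: [38.7, 89.9, 52.1]
ft_force: [0.5, -1.1, -2.0]
width: 0.0144
t: 9.62
eef_pos: [0.5308, -0.2264, 0.208]
tcp_rot: [0.0, 89.8, 13.3]
ft_force: [-1.0, -0.4, -1.2]
width: 0.0143
t: 10.28
eef_pos: [0.5308, -0.2253, 0.2047]
tcp_rot: [179.7, 60.0, -166.8]
ft_force: [-0.8, -0.9, -0.4]
width: 0.0148
[  6.7  41.5   7.4  74.5   8.1  91.4 115.2] [ 0.53077452 -0.22533932  0.2047195 ]
[[-0.486 -0.232  0.842]
 [-0.114  0.973  0.202]
 [-0.866  0.002 -0.5  ]]
0.86 [207.2, 155.0, 265.0, 202.0] [ 0.534 -0.227  0.264]
axis [ 0.864  0.181 -0.47 ] ends [ 0.45147132 -0.2444733   0.3059026 ] [ 0.64724908 -0.20348024  0.19944432]
0.72 [163.6, 174.3, 176.4, 231.5] [ 0.292 -0.314  0.02 ]
0.58 [172.2, 246.9, 214.8, 265.9] [ 0.524 -0.404  0.01 ]
```

View pics/s4.png

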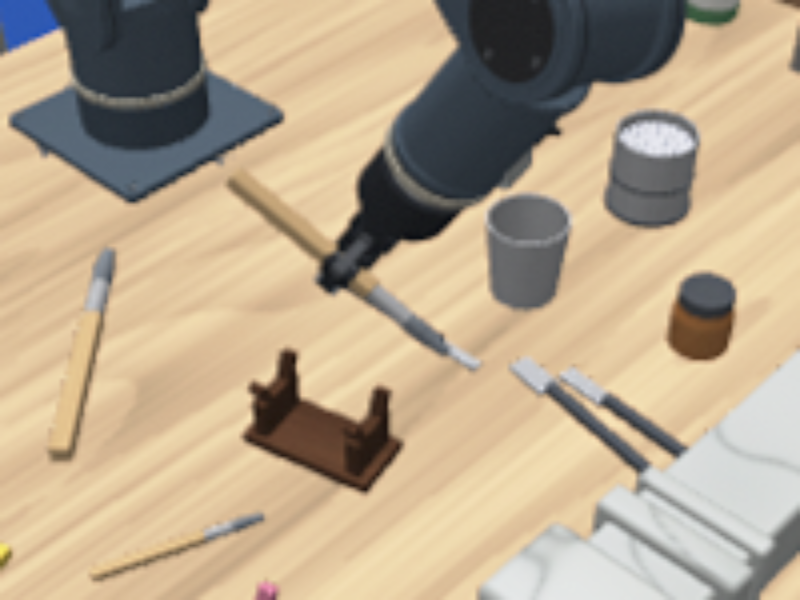

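The brush is held at (330,250) and bristles-down at 30°. The tip model with the 30 mm tool-axis offset matches the measured end (0.647 both ways). Next, the can.

```bash
cat >> h.py <<'E'
def tip():
    s=robot.read_state();M=Rm(s["tcp_rot"]);return s["eef_pos"]-.049*M[:,0]+.110*M[:,2]
def goaltip(p,az,tilt):
    M=toolR(az,tilt);goal(np.array(p)+.049*M[:,0]-.110*M[:,2],M)
E
python3 - <<'E'
from h import *
print(tip());goaltip([.523,.273,.16],13,30);goaltip([.523,.273,.16],13,50)
t=np.load("scene.npz");X=t["X"]
for c0 in((.518,.2725),):
    m=(np.hypot(X[...,0]-c0[0],X[...,1]-c0[1])<.055)&(X[...,2]>.096)&(X[...,2]<.105)
    print(cv2.minEnclosingCircle(X[m][:,:2].astype(np.float32)),m.sum())
E
```

```text
[ 0.64673794 -0.19932171  0.19533324]
shift [ 36.1 488.7   7.1] turn [0.25 0.23 0.14]
shift [ -4.5 488.7  -2.9] turn [ 0.22 20.23  0.18]
((0.5189669132232666, 0.27065610885620117), 0.048037007451057434) 57
```

```bash
python3 -m handwheel '[[[0,15,0],[0,0,0],8],[[0,45,0],[0,0,0],8],[[0,80,0],[0,0,0],8],[[0,115,0],[0,0,0],8],[[0,150,0],[0,0,0],8],[[0,185,0],[0,0,0],8],[[0,220,0],[0,0,0],8],[[0,245,0],[0,0,0],8]]'
python3 -m handwheel '[[[0,30,0],[0,2,0],8],[[0,65,0],[0,5,0],8],[[0,100,0],[0,8,0],8],[[0,135,0],[0,11,0],8],[[0,170,0],[0,14,0],8],[[0,205,0],[0,17,0],8],[[0,230,0],[0,20,0],8],[[0,235,0],[0,20,0],8]]'
python3 -m handwheel '[[[0,0,0],[0,0,0],8],[[0,0,0],[0,0,0],8]]'
python3 - <<'E'
from h import *
s=robot.read_state();print(s["qpos"].round(1));print(tip());goaltip([.523,.273,.15],13,50);goaltip([.523,.273,.105],13,50)
E
```

```text
t: 11.05
eef_pos: [0.4726, 0.0139, 0.2085]
tcp_rot: [179.8, 60.4, -166.8]
ft_force: [0.3, 0.2, -1.0]
width: 0.0145
t: 11.72
eef_pos: [0.4166, 0.2464, 0.2079]
tcp_rot: [179.6, 40.2, -166.7]
ft_force: [0.4, 0.5, -1.3]
width: 0.0144
t: 11.88
eef_pos: [0.4166, 0.2459, 0.2083]
tcp_rot: [179.6, 40.3, -166.8]
ft_force: [0.1, -0.7, -0.2]
width: 0.0143
[-2.750e+01  4.770e+01  1.000e-01  7.350e+01 -1.140e+01  1.072e+02
  7.770e+01]
[0.52206704 0.27143923 0.15616097]
shift [2.4 2.4 5.2] turn [0.52 0.35 0.17]
shift [31.5  2.2 39.5] turn [0.52 0.35 0.17]
```

```bash
python3 -m handwheel '[[[7,2,10],[0,0,0],8],[[14,2,20],[0,0,0],8],[[20,2,28],[0,0,0],8],[[20,2,28],[0,0,0],8],[[20,2,28],[0,0,0],8]]'
python3 - <<'E'
from h import *
print(tip());goaltip([.523,.273,.085],13,50)
ims=[]
for cam,(a,b,c,d) in(("scene",(100,200,260,390)),("top",(140,240,60,190))):
    p=robot.capture(cam);X=cloud(p);ims.append(cv2.resize(p["image"][a:b,c:d],(390,300),interpolation=cv2.INTER_CUBIC))
    for s in robot.silhouettes(p,"brush"):
        q=X[s["pixels"]&(p["range_z"]>0)]
        if len(q) and np.median(q[:,2])>.09:
            c=np.median(q,0);q=q[np.linalg.norm(q-c,axis=1)<.15];c=q.mean(0);_,_,vt=np.linalg.svd(q-c);ax=vt[0]*np.sign(vt[0][0]);t=(q-c)@ax;print(cam,round(s["score"],2),ax.round(3),"end",c+ax*np.percentile(t,99.5),len(q))
save(np.vstack(ims),"pics/s5.png")
E
```

```text
t: 12.3
eef_pos: [0.4187, 0.248, 0.1733]
tcp_rot: [179.7, 40.3, -166.8]
ft_force: [-0.4, 0.0, 0.1]
width: 0.0144
[0.52417028 0.27340555 0.12104812]
shift [23.7  0.7 26.5] turn [0.46 0.25 0.16]
scene 0.55 [ 0.63   0.152 -0.761] end [0.5175025  0.26537378 0.1361196 ] 177
top 0.72 [ 0.63  0.16 -0.76] end [0.52754502 0.27166071 0.12868934] 160
```

View pics/s5.png

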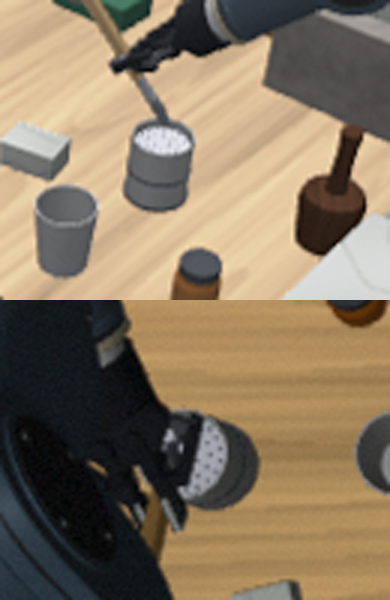

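The bristles (160,115 in the upper view) are centred over the can mouth (165,140), and the arm is clear of the mallet. I'll go down in steps, watching the force.

```bash
f(){ grep -E "ft_force|eef" | tr '\n' ' '; echo; }
python3 -m handwheel '[[[4,0.5,4.5],[0,0,0],8],[[9,0.5,10],[0,0,0],8],[[13,0.5,15],[0,0,0],8],[[15,0.5,18],[0,0,0],8],[[15,0.5,18],[0,0,0],8]]' | f
python3 -m handwheel '[[[0,0,0],[0,0,0],8]]' | f
python3 -m handwheel '[[[1,0,1],[0,0,0],8],[[1.3,0,1.5],[0,0,0],8],[[1.3,0,1.5],[0,0,0],8]]' | f
python3 -m handwheel '[[[1,0,1],[0,0,0],8],[[1.3,0,1.5],[0,0,0],8],[[1.3,0,1.5],[0,0,0],8]]' | f
python3 -m handwheel '[[[1,0,1],[0,0,0],8],[[1.3,0,1.5],[0,0,0],8],[[1.3,0,1.5],[0,0,0],8]]' | f
python3 -c "
from h import *
print(tip())"
```

```text
eef_pos: [0.4187, 0.2492, 0.1498] ft_force: [-0.1, -0.4, -0.5] 
eef_pos: [0.4187, 0.2491, 0.1496] ft_force: [-0.1, -0.6, 0.4] 
eef_pos: [0.4187, 0.2492, 0.1476] ft_force: [-0.5, -0.1, -0.5] 
eef_pos: [0.4187, 0.2492, 0.1456] ft_force: [-1.0, -0.0, -0.3] 
eef_pos: [0.4186, 0.2492, 0.1434] ft_force: [-0.2, 0.7, -1.0] 
[0.52406207 0.27464702 0.09112777]
```

```bash
f(){ grep -E "ft_force|eef" | tr '\n' ' '; echo; }
python3 -m handwheel '[[[1,0,1],[0,0,0],8],[[1.3,0,1.5],[0,0,0],8],[[1.3,0,1.5],[0,0,0],8]]' | f
python3 -m handwheel '[[[1,0,1],[0,0,0],8],[[1.3,0,1.5],[0,0,0],8],[[1.3,0,1.5],[0,0,0],8]]' | f
python3 -m handwheel '[[[1,0,1],[0,0,0],8],[[1.3,0,1.5],[0,0,0],8],[[1.3,0,1.5],[0,0,0],8]]' | f
python3 -c "
from h import *
print(tip())"
```

```text
eef_pos: [0.4185, 0.2491, 0.1413] ft_force: [-0.5, 0.4, -0.6] 
eef_pos: [0.4184, 0.2491, 0.1393] ft_force: [-0.4, 0.2, 0.4] 
eef_pos: [0.4182, 0.2491, 0.1373] ft_force: [-0.2, -0.2, 1.5] 
[0.52362501 0.27452809 0.08491297]
```

```bash
f(){ grep -E "ft_force|eef" | tr '\n' ' '; echo; }
for i in 1 2 3 4; do python3 -m handwheel '[[[0.65,0,0.75],[0,0,0],8],[[0.65,0,0.75],[0,0,0],8]]' | f; done
python3 -c "
from h import *
print(tip())"
```

```text
eef_pos: [0.4182, 0.249, 0.1363] ft_force: [-0.2, -0.9, 1.7] 
eef_pos: [0.4181, 0.249, 0.1353] ft_force: [-0.6, 0.7, 3.5] 
eef_pos: [0.418, 0.249, 0.1342] ft_force: [-0.1, -1.2, 3.5] 
eef_pos: [0.418, 0.249, 0.1331] ft_force: [-1.1, 0.9, 3.5] 
[0.52334796 0.27449876 0.08062734]
```

```bash
f(){ grep -E "ft_force|eef|width" | tr '\n' ' '; echo; }
for i in 1 2 3; do python3 -m handwheel '[[[0.65,0,0.75],[0,0,0],8],[[0.65,0,0.75],[0,0,0],8]]' | f; done
```

```text
eef_pos: [0.4179, 0.249, 0.132] ft_force: [-0.4, 0.5, 4.0] width: 0.014 
eef_pos: [0.4179, 0.249, 0.1309] ft_force: [-0.5, 0.2, 4.5] width: 0.0144 
eef_pos: [0.4175, 0.2489, 0.1303] ft_force: [-1.1, -0.5, 8.3] width: 0.0143
```

```bash
f(){ grep -E "ft_force|eef|width|t:" | tr '\n' ' '; echo; }
python3 -m handwheel '[[[0.4,0,0.5],[0,0,0],8],[[0.4,0,0.5],[0,0,0],8]]' | f
python3 -m handwheel '[[[0.2,0,0.2],[0,0,0],8],[[0.2,0,0.2],[0,0,0],8]]' | f
```

```text
t: 15.83 eef_pos: [0.4174, 0.2489, 0.1302] tcp_rot: [179.7, 40.1, -166.7] ft_force: [-0.5, -0.8, 8.7] width: 0.0144 
t: 16.0 eef_pos: [0.4175, 0.2489, 0.1303] tcp_rot: [179.6, 40.1, -166.7] ft_force: [0.3, -0.6, 7.2] width: 0.0143
```

```bash
f(){ grep -E "ft_force|eef|width|t:" | tr '\n' ' '; echo; }
python3 -m handwheel '[[[1,0,1.1],[0,0,0],8],[[1,0,1.1],[0,0,0],8],[[1,0,1.1],[0,0,0],8]]' | f
python3 - <<'E'
from h import *
p=robot.capture("scene");save(cv2.resize(p["image"][110:180,270:350],(640,560),interpolation=cv2.INTER_CUBIC),"pics/s6.png");print(tip(),robot.read_state()["ft_force"])
E
```

```text
t: 16.25 eef_pos: [0.4171, 0.2488, 0.1299] tcp_rot: [179.6, 40.0, -166.7] ft_force: [-1.9, -0.1, 10.9] width: 0.0147 
[0.52235038 0.27438063 0.07717666] [-2.01629058 -0.84113235 10.69761159]
```

View pics/s6.png

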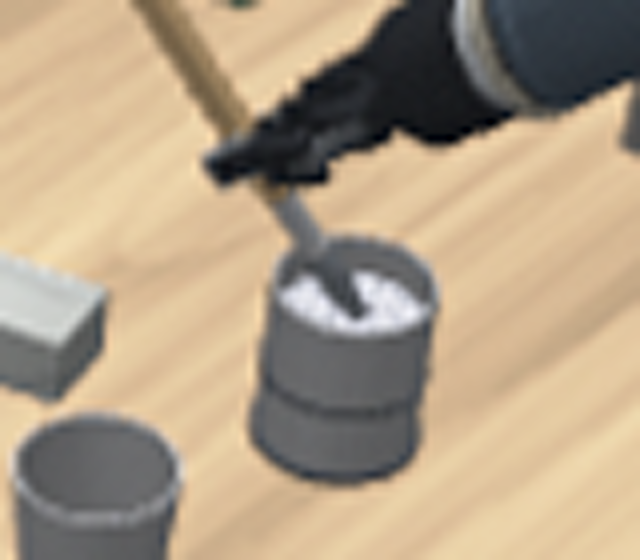

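The bristle end (355,310) is on the plate and clear of the rim. The force rose from 2 to 4.5 N over about 8 mm and then turned stiff, so the plate is at its stop. Held for over 0.1 s, so now I lift out.

```bash
f(){ grep -E "ft_force|eef|width|t:" | tr '\n' ' '; echo; }
python3 -m handwheel '[[[-4,0,-5],[0,0,0],8],[[-10,0,-12],[0,0,0],8],[[-18,0,-21],[0,0,0],8],[[-28,0,-33],[0,0,0],8],[[-40,0,-48],[0,0,0],8],[[-52,0,-62],[0,0,0],8],[[-58,0,-69],[0,0,0],8],[[-58,0,-69],[0,0,0],8]]' | f
python3 -m handwheel '[[[0,0,0],[0,0,0],8],[[0,0,0],[0,0,0],8],[[0,0,0],[0,0,0],8]]' | f
python3 - <<'E'
from h import *
print(tip())
p=robot.capture("top");X=cloud(p);np.save("top1.npy",X);a=np.load("top.npz")["X"]
for nm,Z in(("before",a),("after",X)):
    m=(np.hypot(Z[...,0]-.518,Z[...,1]-.2725)<.034)&(Z[...,2]>.06)&(Z[...,2]<.096);print(nm,m.sum(),np.median(Z[m][:,2]))
for s in robot.silhouettes(p,"brush"):
    q=X[s["pixels"]&(p["range_z"]>0)]
    if len(q) and np.median(q[:,2])>.09:
        c=np.median(q,0);q=q[np.linalg.norm(q-c,axis=1)<.15];c=q.mean(0);_,_,vt=np.linalg.svd(q-c);ax=vt[0]*np.sign(vt[0][0]);t=(q-c)@ax;print(s["score"],ax.round(3),c+ax*t.max(),len(q))
goal([.5288,-.2251,.018+.185],toolR(13.05,0))
E
```

```text
t: 16.97 eef_pos: [0.418, 0.2487, 0.222] tcp_rot: [179.6, 40.2, -166.8] ft_force: [-0.2, -0.2, -0.6] width: 0.0144 
t: 17.22 eef_pos: [0.4178, 0.2486, 0.2213] tcp_rot: [179.6, 40.2, -166.8] ft_force: [0.5, 0.3, -1.2] width: 0.0148 
[0.5231299  0.27419812 0.1688688 ]
before 424 0.0863349041319239
after 301 0.0866442289905267
0.64 [ 0.631  0.165 -0.758] [0.5229094  0.27080812 0.18055314] 137
shift [  12.  -486.6   10.3] turn [  0.55 -49.83  -0.1 ]
```

```bash
f(){ grep -E "ft_force|eef|width|t:" | tr '\n' ' '; echo; }
python3 -m handwheel '[[[0,-15,0],[0,0,0],8],[[0,-45,0],[0,0,0],8],[[0,-80,0],[0,0,0],8],[[0,-115,0],[0,0,0],8],[[0,-150,0],[0,0,0],8],[[0,-185,0],[0,0,0],8],[[0,-220,0],[0,0,0],8],[[0,-245,0],[0,0,0],8]]' |f
python3 -m handwheel '[[[0,-30,0],[0,-3,0],8],[[0,-65,0],[0,-6,0],8],[[0,-100,0],[0,-10,0],8],[[0,-135,0],[0,-14,0],8],[[0,-170,0],[0,-18,0],8],[[0,-205,0],[0,-22,0],8],[[0,-230,0],[0,-26,0],8],[[0,-230,0],[0,-28,0],8]]' |f
python3 -m handwheel '[[[0,0,0],[0,-4,0],8],[[0,0,0],[0,-8,0],8],[[0,0,0],[0,-12,0],8],[[0,0,0],[0,-17,0],8],[[0,0,0],[0,-21,0],8],[[0,0,0],[0,-21,0],8],[[0,0,0],[0,-21,0],8],[[0,0,0],[0,-21,0],8]]'|f
python3 - <<'E'
from h import *
goal([.5288,-.2251,.078],toolR(13.05,0))
p=robot.capture("scene");X=cloud(p)
for s in robot.silhouettes(p,"brush"):
    q=X[s["pixels"]&(p["range_z"]>0)]
    if len(q) and np.median(q[:,2])>.09:
        c=np.median(q,0);q=q[np.linalg.norm(q-c,axis=1)<.15];c=q.mean(0);_,_,vt=np.linalg.svd(q-c);ax=vt[0]*np.sign(vt[0][0]);t=(q-c)@ax;print(s["score"],ax.round(3),c+ax*t.max(),c+ax*t.min(),len(q))
print(tip())
E
```

```text
t: 17.98 eef_pos: [0.475, 0.006, 0.2199] tcp_rot: [179.7, 40.1, -166.8] ft_force: [0.4, 0.2, -0.6] width: 0.0144 
t: 18.65 eef_pos: [0.5262, -0.2264, 0.2201] tcp_rot: [-179.6, 68.2, -166.8] ft_force: [-1.0, -0.6, -0.1] width: 0.0141 
t: 19.32 eef_pos: [0.5262, -0.2265, 0.2199] tcp_rot: [-170.7, 89.1, -157.8] ft_force: [0.5, 0.3, -0.7] width: 0.0141 
shift [141.8   1.1   5. ] turn [-0.22 -0.87  0.14]
0.5 [ 0.975  0.22  -0.015] [ 0.63061804 -0.20829709  0.27101375] [ 0.42086171 -0.25567065  0.27416682] 227
[ 0.63482313 -0.20109815  0.26686861]
```

```bash
f(){ grep -E "ft_force|eef|width|t:" | tr '\n' ' '; echo; }
python3 -m handwheel '[[[15,1,5],[0,-0.9,0],8],[[35,1,5],[0,-0.9,0],8],[[60,1,5],[0,-0.9,0],8],[[85,1,5],[0,-0.9,0],8],[[110,1,5],[0,-0.9,0],8],[[130,1,5],[0,-0.9,0],8],[[142,1,5],[0,-0.9,0],8],[[142,1,5],[0,-0.9,0],8]]' |f
python3 -m handwheel '[[[0,0,0],[0,0,0],8],[[0,0,0],[0,0,0],8]]' |f
python3 - <<'E'
from h import *
goal([.5288,-.2251,.018],toolR(13.05,0))
E
```

```text
t: 20.08 eef_pos: [0.5284, -0.2232, 0.074] tcp_rot: [167.8, 89.7, -179.2] ft_force: [-0.3, 0.9, -0.2] width: 0.0141 
t: 20.25 eef_pos: [0.5291, -0.2227, 0.0739] tcp_rot: [164.9, 89.7, 178.0] ft_force: [1.0, -0.6, -0.7] width: 0.0142 
shift [55.9 -2.3 -0.5] turn [ 0.01 -0.29 -0.08]
```

```bash
f(){ grep -E "ft_force|eef|width|t:" | tr '\n' ' '; echo; }
python3 -m handwheel '[[[5,-2.3,-0.5],[0,-0.3,0],8],[[15,-2.3,-0.5],[0,-0.3,0],8],[[25,-2.3,-0.5],[0,-0.3,0],8],[[35,-2.3,-0.5],[0,-0.3,0],8],[[43,-2.3,-0.5],[0,-0.3,0],8],[[48,-2.3,-0.5],[0,-0.3,0],8],[[50,-2.3,-0.5],[0,-0.3,0],8],[[50,-2.3,-0.5],[0,-0.3,0],8]]' |f
python3 -m handwheel '[[[1,0,0],[0,0,0],8],[[2,0,0],[0,0,0],8],[[2,0,0],[0,0,0],8]]' |f
python3 -m handwheel '[[[1,0,0],[0,0,0],8],[[2,0,0],[0,0,0],8],[[2,0,0],[0,0,0],8]]' |f
python3 -c "
from h import *
goal([.5288,-.2251,.018],toolR(13.05,0))"
```

```text
t: 20.92 eef_pos: [0.5285, -0.2249, 0.0232] tcp_rot: [108.2, 89.9, 121.2] ft_force: [-0.5, -0.2, -0.1] width: 0.0147 
t: 21.17 eef_pos: [0.5287, -0.225, 0.0214] tcp_rot: [100.7, 89.9, 113.8] ft_force: [-0.0, -0.3, -0.2] width: 0.0144 
t: 21.42 eef_pos: [0.5287, -0.225, 0.0194] tcp_rot: [99.4, 89.9, 112.5] ft_force: [-0.3, -0.4, -1.0] width: 0.0146 
shift [ 1.4 -0.2  0.1] turn [ 0.02 -0.02 -0.1 ]
```

```bash
f(){ grep -E "ft_force|eef|width|t:" | tr '\n' ' '; echo; }
for i in 1 2; do python3 -m handwheel '[[[1,0,0],[0,0,0],8],[[1,0,0],[0,0,0],8],[[1,0,0],[0,0,0],8]]' |f; done
```

```text
t: 21.67 eef_pos: [0.5286, -0.225, 0.0183] tcp_rot: [102.0, 89.9, 115.0] ft_force: [0.5, -0.2, -0.5] width: 0.0146 
t: 21.92 eef_pos: [0.5287, -0.225, 0.018] tcp_rot: [88.0, 89.9, 101.1] ft_force: [-1.9, 0.6, 8.1] width: 0.0144
```

Contact with the rest, about 8 N. I hold briefly, open, check, then retreat.

```bash
f(){ grep -E "ft_force|eef|width|t:" | tr '\n' ' '; echo; }
python3 -m handwheel '[[[0,0,0],[0,0,0],8],[[0,0,0],[0,0,0],8],[[0,0,0],[0,0,0],8]]' |f
python3 -m handwheel '[[[0,0,0],[0,0,0],16],[[0,0,0],[0,0,0],20],[[0,0,0],[0,0,0],30],[[0,0,0],[0,0,0],50],[[0,0,0],[0,0,0],70],[[0,0,0],[0,0,0],70],[[0,0,0],[0,0,0],70],[[0,0,0],[0,0,0],70]]' 20|f
python3 -m handwheel '[[[-5,0,0],[0,0,0],70],[[-15,0,0],[0,0,0],70],[[-30,0,0],[0,0,0],70],[[-50,0,0],[0,0,0],70],[[-70,0,0],[0,0,0],70],[[-100,0,0],[0,0,0],70],[[-130,0,0],[0,0,0],70],[[-160,0,0],[0,0,0],70]]' |f
python3 -m handwheel '[[[0,40,0],[0,0,0],70],[[0,80,0],[0,0,0],70],[[0,120,0],[0,0,0],70],[[0,160,0],[0,0,0],70],[[0,200,0],[0,0,0],70],[[0,240,0],[0,0,0],70],[[0,250,0],[0,0,0],70],[[0,250,0],[0,0,0],70]]' |f
python3 - <<'E'
from h import *
a=np.load("top.npz")
p=robot.capture("top");X=cloud(p);d=np.array([.9742,.2257]);n=np.array([-.2257,.9742]);c=np.array([.5281,-.2251])
for nm,Z in(("before",a["X"]),("after",X)):
    u=(Z[...,:2]-c)@d;v=(Z[...,:2]-c)@n;m=(Z[...,2]>.055)&(abs(v)<.0105)&(abs(u)<.15)&(Z[...,2]<.095)
    print(nm,m.sum(),"u",u[m].min(),u[m].max())
    for k in(-.09,0,.09):
        j=m&(abs(u-k)<.012);print(k,j.sum(),np.median(v[j]).round(4),np.median(Z[...,2][j]).round(4))
m=(np.hypot(X[...,0]-.518,X[...,1]-.2725)<.034)&(X[...,2]>.06)&(X[...,2]<.096);print("plate",m.sum(),np.median(X[m][:,2]))
save(cv2.resize(p["image"],(800,600)),"pics/end.png")
E
```

```text
t: 22.17 eef_pos: [0.5289, -0.225, 0.0181] tcp_rot: [74.0, 89.9, 87.1] ft_force: [-0.5, -0.6, 2.9] width: 0.0145 
t: 22.83 eef_pos: [0.5289, -0.2251, 0.018] tcp_rot: [76.3, 89.9, 89.4] ft_force: [0.1, 0.4, -0.2] width: 0.0701 
t: 23.5 eef_pos: [0.5286, -0.2252, 0.1805] tcp_rot: [52.2, 89.9, 65.2] ft_force: [1.5, -1.0, -0.1] width: 0.0701 
t: 24.17 eef_pos: [0.4714, 0.0221, 0.1819] tcp_rot: [45.2, 89.8, 58.6] ft_force: [0.6, 0.2, -0.0] width: 0.07 
before 425 u -0.11191594868173006 0.11128770764511499
-0.09 48 -0.0002 0.0737
0 46 -0.0001 0.0741
0.09 37 0.0004 0.0729
after 430 u -0.11189491802442049 0.1114866668452607
-0.09 48 0.0005 0.0747
0 47 0.0003 0.0742
0.09 39 0.0005 0.0726
plate 422 0.08613362336094865
```

View pics/end.png

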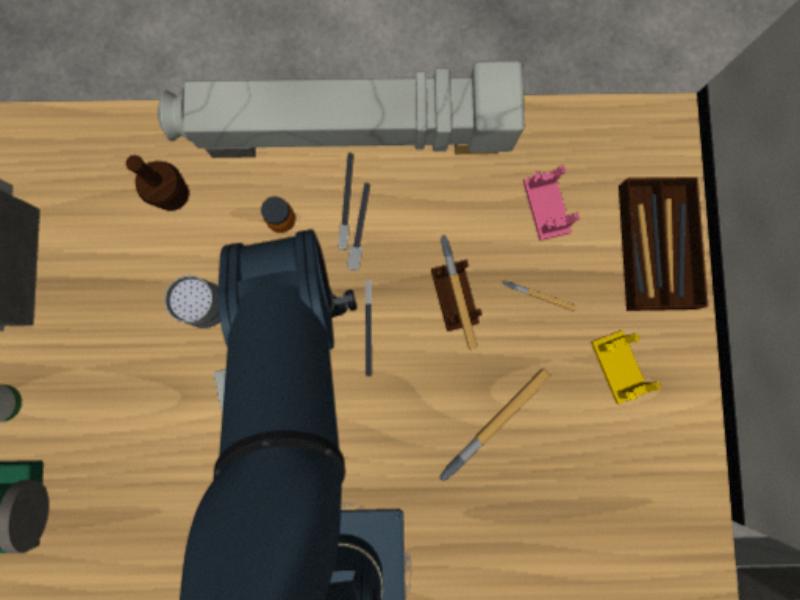

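The brush lies in both notches exactly as before (458,290), within 1 mm. The plate is up, the bystanders in view have not moved, and the arm is clear. Handing in.

```bash
python3 -m handwheel '[[[0,0,0],[0,0,0],70],[[0,0,0],[0,0,0],70]]'; python3 -c "
from cell import robot
print(robot.close_job())"
```

```text
t: 24.38
eef_pos: [0.4724, 0.0184, 0.1822]
tcp_rot: [9.1, 89.8, 22.3]
ft_force: [-0.9, -0.1, -0.3]
width: 0.0702
the job is handed in; nothing more can be done
None
```

The job is done and handed in at 24.4 s; no verdict was reported. I took the middle-sized brush off the brown rest and tilted it about 50° bristles-down. I pressed the can's plate with the bristles to its stop, lifted the brush out, and laid it back in both notches while gripped before releasing it.

**Plate:** The force rose from about 2 to 4.5 N over roughly 8 mm, then turned stiff. The peak reading was about 11 N. After lifting out, the plate height matched the first picture to within 0.3 mm.

**Brush:** It came to rest within about 1 mm of its starting position, level, with the bristles the same way as before. The gripper was open and clear of it.

**Bystanders:** Those visible in the last picture had not moved. The arm hid the tin and most of the offcut in that view, so I did not confirm those two at the end.

**What went wrong:** The first grasp closed empty above the brush, without moving it. The depth pictures showed the real fingertips about 30 mm short of the reported TCP along the tool axis. I corrected for that, and the second grasp held.

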